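# Load the ferrule case and hold its lid at the balance point

### The arm

A 7-joint arm with a two-finger parallel gripper is mounted at the origin on the work surface. World frame = base frame: x ahead of the robot, y to its left, z up, the work surface at z = 0. Lengths are in mm, angles in rad, forces in N, time in s.
With the tool pointing down it reaches from about 400 to 875 mm from the base axis. Payload 4.4 kg.
Tool frame: the origin (TCP) lies at the very end of the fingers, on their centre line; the grasp point (between the pads) lies 19 mm behind it; y points along the fingers, z is the direction in which the jaws open and shut, and the axes are right-handed (so a half turn about y gives the same grasp; the last joint's range is limited). The gripper opens to 85 mm and grips with 20 to 120 N. Pads are 22 mm wide; open, the fingers measure 114 mm over their backs; the gripper's body (76 mm by 85 mm) begins 54 mm behind the grasp point. The pads swing forward as they close: fully open they stand 13 mm farther back than shut.
Start: joints at [-1.294, 0.628, 0.038, 1.517, -0.027, 0.996, -0.02], TCP at [218.458, 612.204, 231.313] pointing down, gripper open.
Joint ranges: [-3.06, 3.06], [-0.37, 2.12], [-1.25, 1.32], [0.18, 2.47], [-1.1, 4.24], [0.23, 1.98], [-2.94, 2.94]. Speed limits (rad/s): [2.57, 2.57, 3.14, 3.14, 3.14, 3.14, 3.14].

### API

Orientations are given as [roll, pitch, yaw] about the fixed x, y, z axes, in that order (R = Rz(yaw) Ry(pitch) Rx(roll)).
In Python, from cell import ctrl, imaging, finish_job gives the robot as it stands.
- The arm moves only by the shell command python3 -m inch 'ROWS'. ROWS is JSON, one flat list of numbers, 7 for each row, row after row: the opening, from 0 (shut) to 1 (fully open), then the shift along the tool's x, y, z in cm, then the turn, a rotation vector about the tool's x, y, z in degrees. A call has 1 to 12 rows; each row is the pose to reach, as a shift and turn from the pose commanded when the call began, along the tool's axes at that moment; what a row does not reach only later rows make up. A row lasts 1/10 s, in which the tool goes at most 50 mm and 8.59 degrees, less where a joint would pass 70% of its speed; a pose out of reach is approached as far as the arm can. A call with a gripper value outside its range is refused whole. The fingers move at their own pace and stop on an object; the grip force is fixed at half the most. Time passes only in rows, so rows that repeat a pose let the fingers close. It gives the time, the measured TCP pose, the force and the opening at its end, in the units of the state.
- ctrl.read_state(): the state, without advancing time (a new reading comes with each control period).
- imaging.get_image(name): name is "scene" or "top" or "wrist"; returns a dict with "img" (420x560x3 uint8, red, green, blue), "fx", "fy", "cx", "cy" (pixels), "R" (3x3) and "t" (3): a world point X has camera coordinates R X + t. Camera axes: x right, y down, z forward; pixel columns grow to the right and rows downward; lengths in mm; the calibration is good to about 2 mm. A picture is of the moment at which its call begins. There is no depth.
- finish_job(): hands the job in, once; it reports no verdict.
The state is a dict: "clock": time; "qpos": joint angles; "qd": joint speeds; "tau": joint torques, N m; "eef_pos": TCP position; "tool_rot": TCP orientation; "force": force on the tool from outside, world axes, zero at the start; "torque": the same for the moment, N m; "width": finger opening in mm.
Only numpy, scipy, OpenCV 4.12 (cv2) and the standard library are available. Lean on these libraries where they do the work, as an engineer would, in place of code of your own. Each camera call takes 0.05 s, during which the arm holds its last target.

### The job

Slip each of the two loose metal ferrules over its matching post in the open wooden case (wide brass ferrule on the thick post, narrow steel one on the thin post), right down on the case floor, and let go of them. Then take hold of the lid (the black bar is its handle), raise it to its balance point - leaning slightly back past upright, where it would fall neither shut nor open - and finish while still gripping it there, steady, so that the maker can mark where the lid stay goes. Never let the lid drop towards shut, and leave the jar, the tape roll and the oil bottle where they are.

Things in the scene. Friction and masses are not known exactly. Their poses are not given: they have to be found in the camera images.
- ferrule_large: loose wide brass tube standing on the bench: outer diameter 34, bore 29, height 30 mm, about 50 g; origin at the centre of its lower end, z along its axis
- ferrule_small: loose narrow steel tube standing on the bench: outer diameter 24, bore 19, height 30 mm, about 30 g; origin at the centre of its lower end, z along its axis
- post_large: thick wooden post, diameter 24, fixed upright on the case floor, 24 mm tall, top 4 mm bevelled; origin at its foot centre (10 mm above the bench); for the brass ferrule. The two posts may have exchanged places
- post_small: thin wooden post, diameter 14, fixed upright on the case floor, 24 mm tall, top 4 mm bevelled; origin at its foot centre (10 mm above the bench); for the steel ferrule
- case: open wooden case fixed to the bench, 142 (own x) by 136 (own y) mm, walls 6 mm thick with their rim 60 mm above the bench, floor top 10 mm above the bench; origin under its centre on the bench, z up. The posts stand on its own y axis, 31 mm either side of the centre. The lid is hinged along its +y side and, at the start, hangs open beyond that side
- lid: the lid: wooden board 142 mm wide, 134 mm long, 8 mm thick, with a steel weight bar 100 x 40 x 16 mm on its inner face (0.45 to 0.7 kg in all) and a black round bar handle, diameter 12 mm, 90 mm clear between two thin arms, held parallel to the hinge 30 mm clear beyond the board's free edge. Origin on the hinge axis, x along the hinge (as the case's x), -y from the hinge towards the free edge
- lid_angle (a joint): lid angle in rad: 0 shut (flat over the case), 1.571 board upright, 2.5 open against its built-in stop, where it rests at the start. Hinge almost frictionless. It balances at 1.764, i.e. the board leaning 11 degrees back past upright away from the case; from lower angles it falls shut, from higher ones it falls open
- lid_bar (a point): middle of the black bar handle; it moves with the lid on an arc of 172 mm radius about the hinge axis. With the lid shut it is 172 mm from the hinge towards the case's -y and 6 mm below the hinge axis
- lid_hinge (a point): middle of the hinge axis, at own (0, 68, 70) mm of the case; the axis runs along the case's x
- jar: bystander: glass jar with white cap, diameter 70, height 100 mm; origin at its underside centre
- tape: bystander: roll of pale yellow tape lying flat, diameter 80, height 24 mm; origin at its underside centre
- oil: bystander: small amber oil bottle with green cap, diameter 36, height 85 mm; origin at its underside centre
Things that resemble listed ones, but are neither listed nor needed, are in the scene too. There is more than one size of the ferrule_small; the job needs the smaller. There is more than one size of the case; the job needs the larger.

How it is judged:
By the outcome, as a careful person would: the job done as asked, in the order asked, and still so for the second after the job is handed in, while the arm keeps its last pose, push and grip.
It also fails if it takes over 69 s, if anything falls off the work surface, if the arm or the gripper's body presses on something with over 40 N, if the wrist force passes 120 N, or if a joint passes its speed limit or range.

## Working session

There is one attempt and no reset: what is moved stays moved. The work goes in short steps, Python scripts to look and compute and a shell command to move; the robot and the scene stay as the last step left them, time stands still between calls to the robot, and variables do not carry over. Pictures are saved under pics/ and viewed, and the job is handed in when it is done.

```bash
ls; mkdir -p pics
python3 - <<'E'
from cell import ctrl, imaging
import cv2,json
s=ctrl.read_state();print(s)
for n in ["scene","top","wrist"]:
    d=imaging.get_image(n);cv2.imwrite(f"pics/{n}0.png",d["img"][:,:,::-1]);print(n,d["fx"],d["cx"],d["cy"],d["R"],d["t"])
E
```

```text
pics
{'clock': 0.0, 'qpos': array([-1.29380186,  0.62937808,  0.03844206,  1.51839824, -0.02700726,
        0.99630488, -0.02000536]), 'qd': array([ 0.0003744 , -0.00145006,  0.00030359,  0.00110383, -0.00036749,
       -0.00099766, -0.00041761]), 'tau': array([-7.54182065e-05, -5.63405299e+01,  1.22660749e+00, -1.93441916e+01,
        1.12560054e-02,  1.02124279e-02,  2.61059296e-05]), 'eef_pos': array([218.23222154, 611.58220017, 230.35872749]), 'tool_rot': array([-1.57276673e+00, -2.24187776e-05, -3.42804527e-01]), 'force': array([-0.05169687,  0.68001185,  0.4906567 ]), 'torque': array([ 0.01134109, -0.0611811 , -0.06844271]), 'width': 85.75393224193434}
scene 541.2849870960051 285.21014844646714 202.79442042527893 [[ 0.53893019  0.84225571 -0.01263225]
 [ 0.52410563 -0.34702173 -0.77774624]
 [-0.65944487  0.4125303  -0.62845144]] [-241.18472874 -252.18246385 1505.72696903]
top 445.4320597284051 281.8386029069808 216.94647172047294 [[ 0.01504885 -0.99972107  0.01820214]
 [-0.99365185 -0.01698231 -0.1112097 ]
 [ 0.1114878  -0.01641301 -0.99363026]] [ -89.36740642  507.25363369 1050.58043875]
wrist 353.00517020753557 276.3158921421451 205.3886482213456 [[ 0.33592941  0.94188581 -0.00159769]
 [ 0.90139874 -0.32099653  0.29058826]
 [ 0.27318811 -0.0990573  -0.95684686]] [-649.09660571  -37.65230389  379.30074384]
```

View pics/scene0.png

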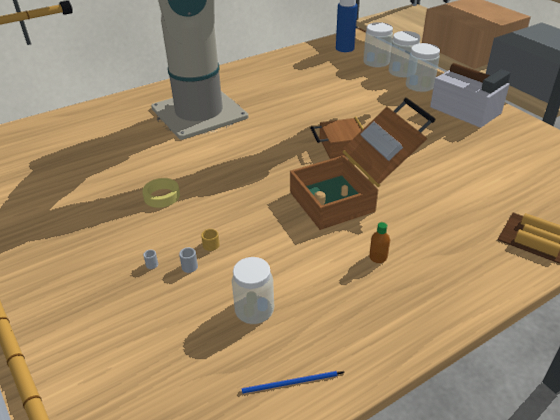

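View pics/top0.png

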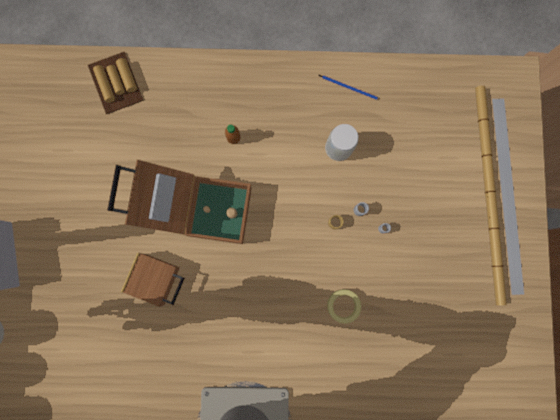

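View pics/wrist0.png

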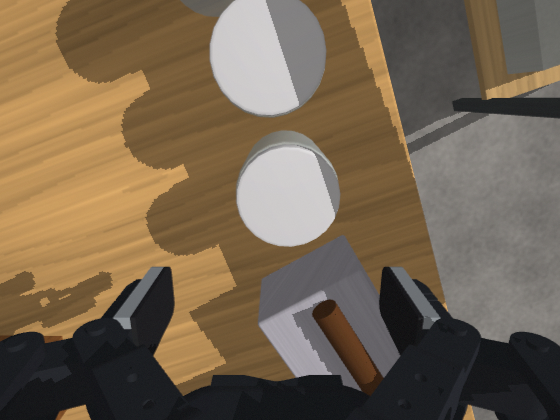

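The scene view shows the brass ferrule at (210,239), a bigger steel one at (188,260) and a smaller one at (150,259). The larger open case is at (335,190), with its lid at (385,145). In the top view the same things are at (336,222), (362,209), (386,228) and (220,210). I'll zoom in to measure them.

Run:
```python
import cv2
t=cv2.imread("pics/top0.png")
cv2.imwrite("pics/t_fer.png",cv2.resize(t[190:250,315:405],None,fx=8,fy=8,interpolation=cv2.INTER_CUBIC))
cv2.imwrite("pics/t_case.png",cv2.resize(t[150:255,100:260],None,fx=5,fy=5,interpolation=cv2.INTER_CUBIC))
s=cv2.imread("pics/scene0.png")
cv2.imwrite("pics/s_fer.png",cv2.resize(s[220:280,135:230],None,fx=8,fy=8,interpolation=cv2.INTER_CUBIC))
cv2.imwrite("pics/s_case.png",cv2.resize(s[95:230,280:440],None,fx=4.4,fy=4.4,interpolation=cv2.INTER_CUBIC))
```

```text
(no output)
```

View pics/t_fer.png

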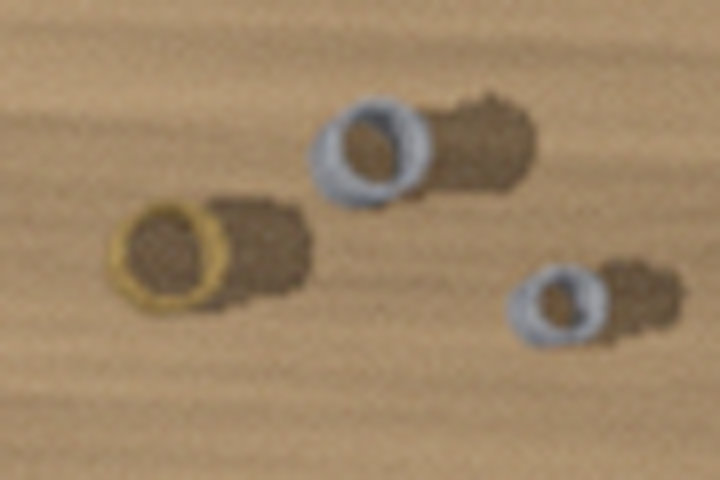

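View pics/t_case.png

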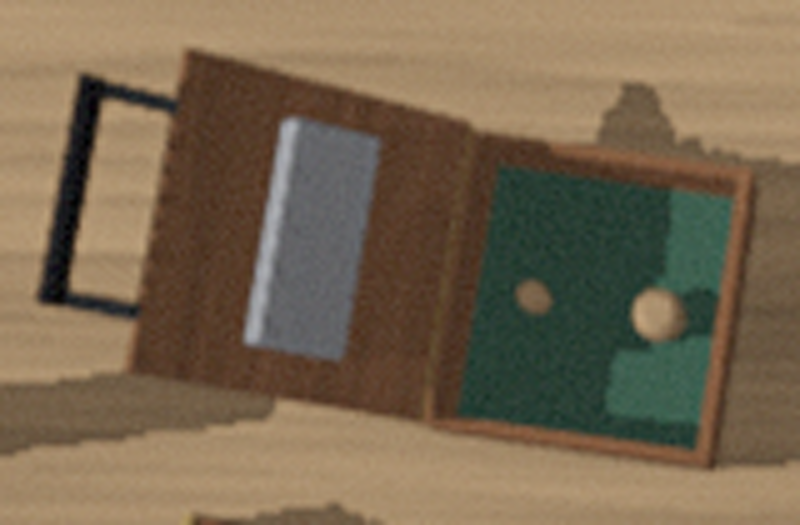

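View pics/s_fer.png

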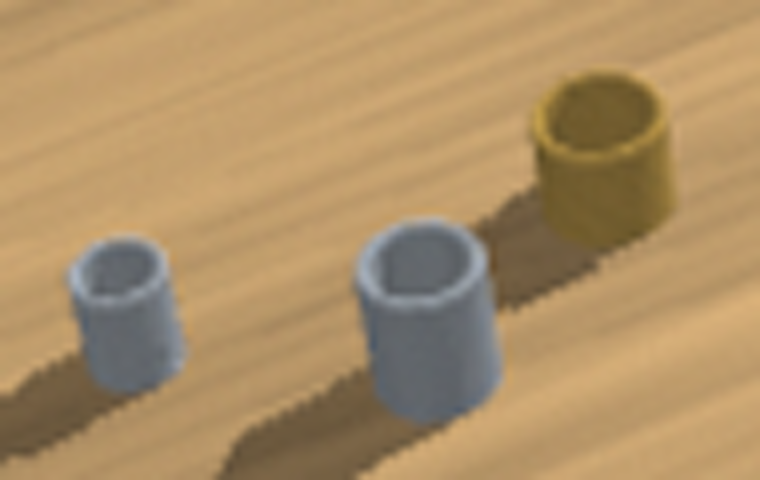

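View pics/s_case.png

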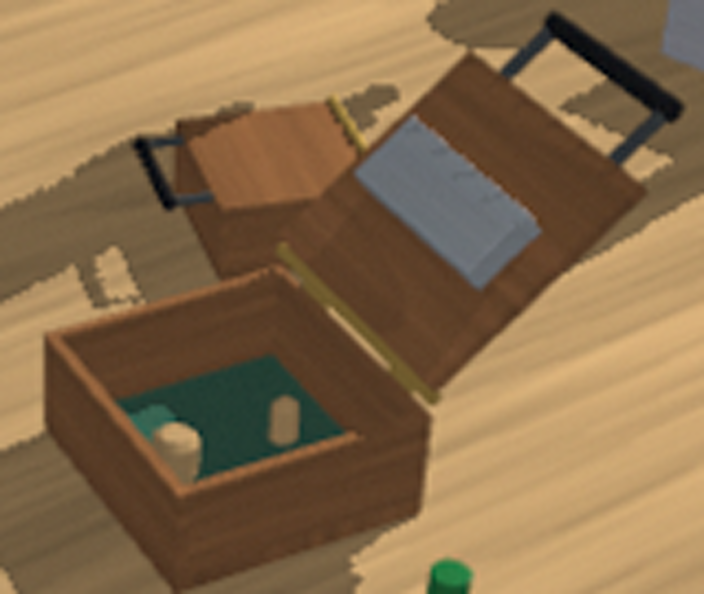

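```bash
cat > h.py <<'E'
import numpy as np,cv2
from scipy.optimize import least_squares
from cell import ctrl,imaging
def proj(d,X):
    X=np.atleast_2d(X);c=X@np.array(d["R"]).T+d["t"]
    return np.c_[c[:,0]/c[:,2]*d["fx"]+d["cx"],c[:,1]/c[:,2]*d["fy"]+d["cy"]]
def onplane(d,uv,z):
    u,v=uv;r=np.array(d["R"]).T@np.array([(u-d["cx"])/d["fx"],(v-d["cy"])/d["fy"],1]);o=-np.array(d["R"]).T@d["t"]
    return o+r*(z-o[2])/r[2]
def shot(n,name):
    d=imaging.get_image(n);cv2.imwrite(f"pics/{name}.png",d["img"][:,:,::-1]);return d
E
python3 - <<'E'
from h import *
T=imaging.get_image("top");S=imaging.get_image("scene")
c=lambda p,s,o:np.array(p)/s+np.array(o)-.4
tf=lambda *p:c(p,8,(315,190));sf=lambda *p:c(p,8,(135,220));tc=lambda *p:c(p,5,(100,150));sc=lambda *p:c(p,4.4,(280,95))
for n,a,b in(("L",tf(168,255),sf(600,115)),("S",tf(568,300),sf(120,270))):
    print(n,onplane(T,a,30).round(1),onplane(S,b,30).round(1))
for n,a,b in(("pS",tc(535,295),sc(285,403)),("pL",tc(660,312),sc(177,435))):
    print(n,onplane(T,a,34).round(1),onplane(S,b,34).round(1))
def pts(p,q):
    x,y,th=q;p=np.array(p,float);C,s=np.cos(th),np.sin(th)
    return np.c_[x+C*p[:,0]-s*p[:,1],y+s*p[:,0]+C*p[:,1],p[:,2]]
# candidates: own x dir ; -y side to the image right (world -y) 
def bar(a,x=0): return [x,68+172*-np.cos(a)-6*np.sin(a)*0,70]
def lid(x,r,h,a): # r from hinge to free edge, h normal (up when shut)
    return [x,68-r*np.cos(a)-h*-np.sin(a)*-1*-1,70+r*np.sin(a)+h*np.cos(a)]
def lidp(x,r,h,a):
    # shut: (-r, h); rotate about x by -a (towards +y over top)
    return [x,68-r*np.cos(a)+h*np.sin(a),70+r*np.sin(a)+h*np.cos(a)]
P=[[71,-68,60],[-71,-68,60],[0,31,34],[0,-31,34],[0,0,0]][:4]
# top: upper-right corner is +x world => own +x (if th~small)
tobs=[tc(750,170),tc(712,465),tc(535,295),tc(660,312),]
P2=[[-71,-68,60],[71,-68,60],[0,31,34],[0,-31,34]]
sobs=[sc(45,335),sc(183,495),sc(285,403),sc(177,435)]
Q=[lidp(-45,172,-6,2.5),lidp(45,172,-6,2.5)]
qt=[tc(52,298),tc(90,85)];qs=[sc(552,22),sc(672,108)]
def f(q):
    return np.r_[(proj(T,pts(P+Q,q))-np.array(tobs+qt)).ravel(),(proj(S,pts(P2+Q,q))-np.array(sobs+qs)).ravel()]
r=least_squares(f,[520,130,0.1],loss="soft_l1");print(r.x,r.x[2]*57.3);print(f(r.x).reshape(-1,2).round(1))
q=r.x
print(pts([[0,31,10],[0,-31,10],[0,68,70],lidp(0,172,-6,2.5),lidp(0,172,-6,1.764)],q).round(1))
E
```

```text
L [ 499.7 -211.7   30. ] [ 502.7 -212.    30. ]
S [ 488.  -333.3   30. ] [ 489.1 -331.8   30. ]
pS [525.2 100.5  34. ] [529.5 100.8  34. ]
pL [518.   40.2  34. ] [521.   41.4  34. ]
[ 5.22986582e+02  7.22064801e+01 -1.19273441e-01] -6.834368142514426
[[ 0.3 -0.8]
 [-0.7 -0.5]
 [-1.  -0.6]
 [-0.5 -0.5]
 [ 0.1 -0.2]
 [ 0.1  0.3]
 [-0.7 -0.3]
 [-0.7  0.3]
 [ 0.  -1. ]
 [-0.5 -0.4]
 [ 0.5  0.4]
 [-1.  -0.5]]
[[526.7 103.   10. ]
 [519.3  41.4  10. ]
 [531.1 139.7  70. ]
 [547.  273.  177.7]
 [534.3 166.7 240. ]]
```

Case and ferrules located: the case sits at (523,72) with a yaw of -6.8 deg. The thin post is on the hinge side. Next is a helper that works out the moves in tool axes.

```bash
cat >> h.py <<'E'
from scipy.spatial.transform import Rotation as Ro
def delta(xyz,yaw=-96.8,tilt=None,R=None):
    s=ctrl.read_state();R0=Ro.from_euler('xyz',s["tool_rot"])
    if R is None: R=Ro.from_euler('xyz',[-90,0,yaw],degrees=True)
    d=R0.inv().apply(np.array(xyz)-s["eef_pos"])/10
    print("shift cm",d.round(2),"rot",np.degrees((R0.inv()*R).as_rotvec()).round(2),"now",s["eef_pos"].round(1),"t",round(s["clock"],2),"F",s["force"].round(1),"w",round(s["width"],1))
E
python3 -c "
from h import *
delta((480,200,300));delta((500,-212,150))"
```

```text
shift cm [ 38.49  -6.89 -30.01] rot [4.000e-02 7.716e+01 3.000e-02] now [218.4 611.9 230.9] t 0.25 F [-0.2 -0.7  0.7] w 85.4
shift cm [ 54.22   8.15 -68.12] rot [4.000e-02 7.716e+01 3.000e-02] now [218.4 611.9 230.9] t 0.25 F [-0.2 -0.7  0.7] w 85.4
```

```bash
python3 -m inch '[0.75,38.5,-6.9,-30,0,77.2,0, 0.75,38.5,-6.9,-30,0,77.2,0, 0.75,38.5,-6.9,-30,0,77.2,0, 0.75,38.5,-6.9,-30,0,77.2,0, 0.75,38.5,-6.9,-30,0,77.2,0, 0.75,38.5,-6.9,-30,0,77.2,0, 0.75,38.5,-6.9,-30,0,77.2,0, 0.75,38.5,-6.9,-30,0,77.2,0, 0.75,38.5,-6.9,-30,0,77.2,0, 0.75,38.5,-6.9,-30,0,77.2,0, 0.75,38.5,-6.9,-30,0,77.2,0]'; python3 -c "
from h import *
delta((500,-212,150))"
```

```text
clock: 1.35
eef_pos: [484.1, 193.3, 301.7]
tool_rot: [-1.566, -0.002, -1.701]
force: [-0.1, 0.7, -0.0]
width: 64.2
shift cm [39.95 15.29  6.77] rot [-0.28 -0.67  0.12] now [484.1 193.3 301.7] t 1.35 F [-0.1  0.7 -0. ] w 64.2
```

```bash
python3 -m inch '[0.75,40,15.3,6.8,0,-0.3,0, 0.75,40,15.3,6.8,0,-0.3,0, 0.75,40,15.3,6.8,0,-0.3,0, 0.75,40,15.3,6.8,0,-0.3,0, 0.75,40,15.3,6.8,0,-0.3,0, 0.75,40,15.3,6.8,0,-0.3,0, 0.75,40,15.3,6.8,0,-0.3,0, 0.75,40,15.3,6.8,0,-0.3,0, 0.75,40,15.3,6.8,0,-0.3,0, 0.75,40,15.3,6.8,0,-0.3,0, 0.75,40,15.3,6.8,0,-0.3,0]'; python3 -c "
from h import *
delta((500,-212,40))
W=shot('wrist','w1')
print(proj(W,[[500,-212,30],[500,-212,0]]))"
```

```text
clock: 2.45
eef_pos: [499.7, -205.0, 146.8]
tool_rot: [-1.572, 0.001, -1.686]
force: [-0.4, 0.6, 0.1]
width: 64.0
shift cm [ 0.7  10.68  0.12] rot [ 0.06  0.18 -0.04] now [ 499.7 -205.   146.8] t 2.45 F [-0.4  0.6  0.1] w 64.0
[[278.14706058 208.43489321]
 [278.01934722 197.91815072]]
```

View pics/w1.png

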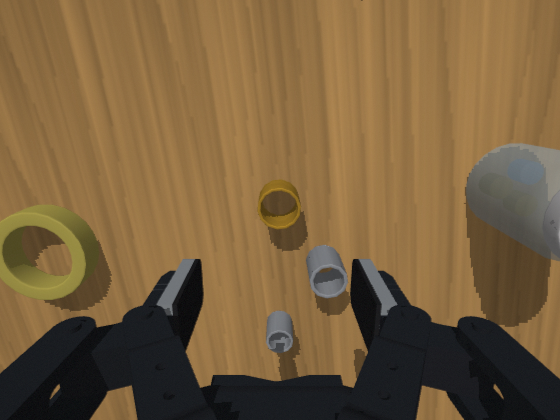

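The wrist view shows the brass rim at about (279,207), against a prediction of (278,208). The small steel rim is near (280,342). I'll zoom in to refine both.

Run:
```python
from h import *
i=cv2.imread("pics/w1.png")
cv2.imwrite("pics/w1z.png",cv2.resize(i[170:360,250:355],None,fx=3.1,fy=3.1,interpolation=cv2.INTER_CUBIC))
a=cv2.resize(i[170:240,250:310],None,fx=8,fy=8,interpolation=cv2.INTER_CUBIC)
cv2.imwrite("pics/w1a.png",a)
a=cv2.resize(i[305:360,260:300],None,fx=8,fy=8,interpolation=cv2.INTER_CUBIC)
cv2.imwrite("pics/w1b.png",a)
```

```text
(no output)
```

View pics/w1a.png

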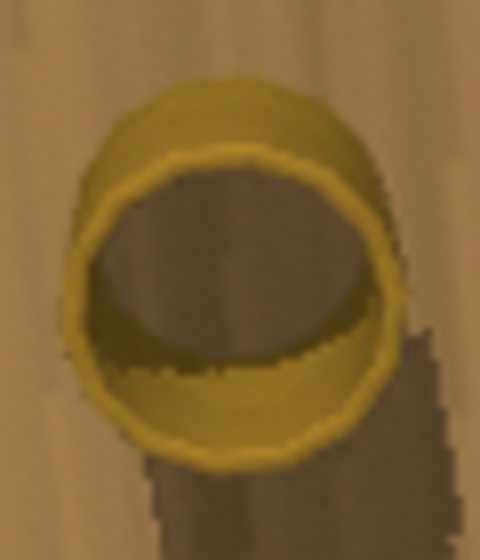

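View pics/w1b.png

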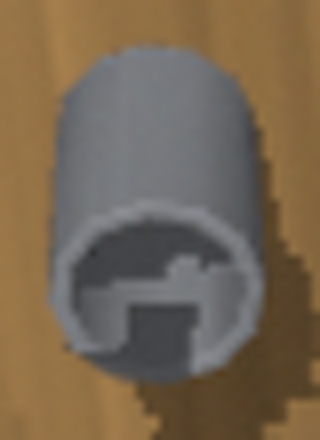

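Run:
```python
from h import *
W=imaging.get_image("wrist")
a=onplane(W,(278.9,207.9),30);b=onplane(W,(279.1,341),30);print(a,b)
s=ctrl.read_state();print(s["eef_pos"],W["t"],W["R"])
delta((a[0],a[1],40));delta((a[0],a[1],4))
```

```text
[ 501.14464982 -210.46365164   30.        ] [ 487.89278431 -330.8581808    30.        ]
[ 500.45366297 -203.19378366  147.36417264] [-519.69535778 -152.85571745  256.72297842] [[ 9.93601335e-01 -1.12941507e-01 -7.77167902e-04]
 [-1.07883458e-01 -9.51094944e-01  2.89447003e-01]
 [-3.34297412e-02 -2.87511085e-01 -9.57193726e-01]]
shift cm [ 0.73 10.74  0.15] rot [ 0.01  0.38 -0.07] now [ 500.5 -203.2  147.4] t 2.55 F [ 0.   0.  -0.8] w 64.0
shift cm [ 0.73 14.34  0.15] rot [ 0.01  0.38 -0.07] now [ 500.5 -203.2  147.4] t 2.55 F [ 0.   0.  -0.8] w 64.0
```

```bash
python3 -m inch '[0.75,0.73,10.7,0.15,0,0.3,0, 0.75,0.73,10.7,0.15,0,0.3,0, 0.75,0.73,10.7,0.15,0,0.3,0, 0.75,0.73,10.7,0.15,0,0.3,0, 0.75,0.73,10.7,0.15,0,0.3,0, 0.75,0.73,10.7,0.15,0,0.3,0]'; python3 -c "
from h import *
delta((501.1,-210.5,6))"
```

```text
clock: 3.15
eef_pos: [502.6, -212.6, 42.8]
tool_rot: [-1.567, -0.001, -1.689]
force: [-0.1, -0.1, 0.3]
width: 64.2
shift cm [-0.2   3.67 -0.19] rot [-0.24  0.01  0.06] now [ 502.6 -212.6   42.8] t 3.15 F [-0.1 -0.1  0.3] w 64.2
```

```bash
python3 -m inch '[0.75,-0.15,3.5,-0.1,0,0,0, 0.75,-0.15,3.5,-0.1,0,0,0, 0.75,-0.15,3.5,-0.1,0,0,0]'; python3 -c "
from h import *
delta((501.1,-210.5,6))
for i in range(3):
  shot('wrist','tmp'); s=ctrl.read_state();print(s['eef_pos'])"
```

```text
clock: 3.45
eef_pos: [500.2, -210.8, 6.4]
tool_rot: [-1.57, 0.0, -1.69]
force: [0.8, -0.7, 1.4]
width: 64.1
shift cm [-0.04  0.04  0.09] rot [-0.03 -0.03 -0.  ] now [ 500.2 -210.8    6.4] t 3.45 F [ 0.8 -0.7  1.4] w 64.1
[ 500.66334985 -211.20205326    6.83987646]
[ 500.86730602 -211.36538181    6.94623495]
[ 500.90100988 -211.36512942    6.8664009 ]
```

```bash
python3 -m inch '[0.1,-0.08,0,0,0,0,0, 0.1,-0.08,0,0,0,0,0, 0.1,-0.08,0,0,0,0,0, 0.1,-0.08,0,0,0,0,0, 0.1,-0.08,0,0,0,0,0, 0.1,-0.08,0,0,0,0,0]'; python3 -c "
from h import *
delta((501.1,-210.5,6));W=shot('wrist','w2')"
```

```text
clock: 4.2
eef_pos: [500.5, -210.0, 6.3]
tool_rot: [-1.57, 0.0, -1.69]
force: [-1.0, 0.8, 7.2]
width: 31.9
shift cm [0.04 0.03 0.07] rot [-0.06 -0.04 -0.01] now [ 500.5 -210.     6.3] t 4.2 F [-1.   0.8  7.2] w 31.9
```

View pics/w2.png

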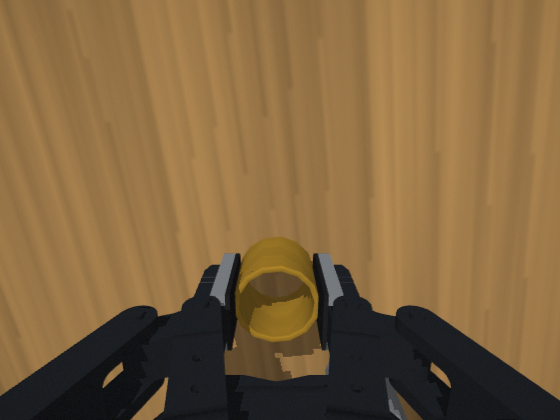

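Run:
```python
from h import *
i=cv2.imread("pics/w2.png");cv2.imwrite("pics/w2z.png",cv2.resize(i[225:355,210:350],None,fx=5,fy=5,interpolation=cv2.INTER_CUBIC))
W=imaging.get_image("wrist")
print(onplane(W,(278.5,302),30))
delta((519.3,41.4,110));delta((500,-211,110))
```

```text
[ 501.047889   -210.68062084   30.        ]
shift cm [-25.19 -10.37  -1.11] rot [-0.06 -0.03 -0.01] now [ 500.5 -210.     6.3] t 4.3 F [-1.5  2.   7. ] w 31.5
shift cm [  0.1  -10.37  -0.02] rot [-0.06 -0.03 -0.01] now [ 500.5 -210.     6.3] t 4.3 F [-1.5  2.   7. ] w 31.5
```

View pics/w2z.png

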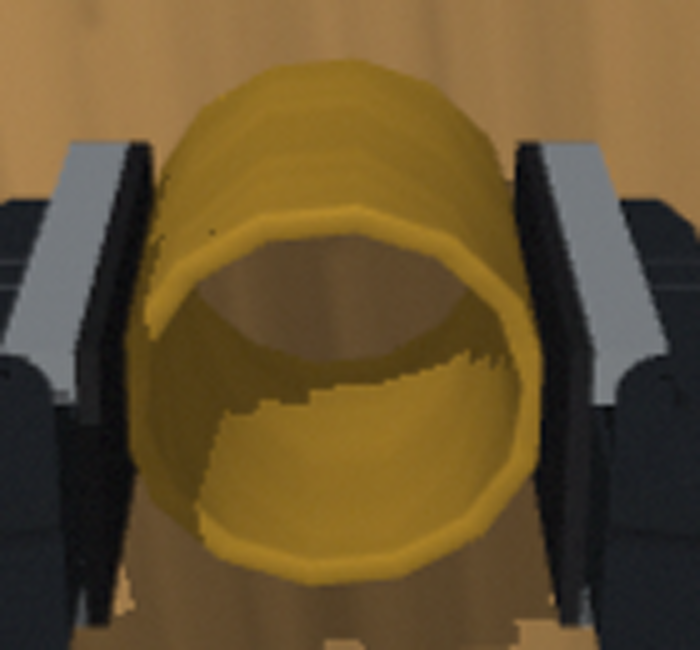

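```bash
python3 -m inch '[0.1,0,-5,0,0,0,0, 0.1,0,-10.4,0,0,0,0, 0.1,0,-10.4,0,0,0,0, 0.1,-25.1,-10.4,-1,0,0,0, 0.1,-25.1,-10.4,-1,0,0,0, 0.1,-25.1,-10.4,-1,0,0,0, 0.1,-25.1,-10.4,-1,0,0,0, 0.1,-25.1,-10.4,-1,0,0,0, 0.1,-25.1,-10.4,-1,0,0,0, 0.1,-25.1,-10.4,-1,0,0,0, 0.1,-25.1,-10.4,-1,0,0,0, 0.1,-25.1,-10.4,-1,0,0,0]'; python3 -c "
from h import *
W=shot('wrist','w3');delta((519.3,41.4,60));T=shot('top','t3');S=shot('scene','s3')
delta((519.3,41.4,60));
print(proj(W,[[519.3,41.4,34],[526.7,103,34]]))"
```

```text
clock: 5.5
eef_pos: [519.8, 38.3, 109.3]
tool_rot: [-1.571, -0.001, -1.693]
force: [0.0, -0.3, -0.7]
width: 31.5
shift cm [-0.3   4.94 -0.1 ] rot [-0.01 -0.23  0.04] now [519.9  38.4 109.4] t 5.55 F [-0.6  0.2 -0.6] w 31.8
shift cm [-0.24  4.94 -0.1 ] rot [-0.   -0.19  0.02] now [520.   38.9 109.4] t 5.65 F [-0.7  1.2 -0.1] w 31.8
[[275.15911762 212.67756974]
 [274.7614012  113.95947367]]
```

View pics/w3.png

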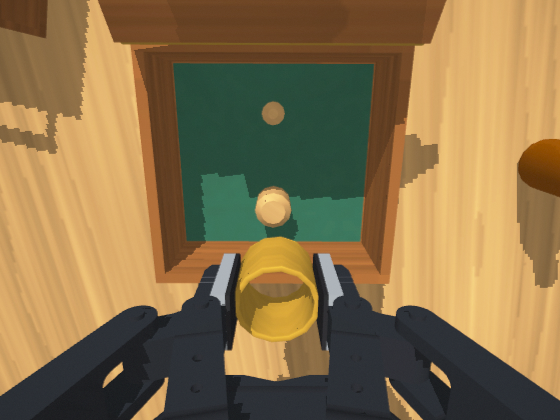

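View pics/s3.png

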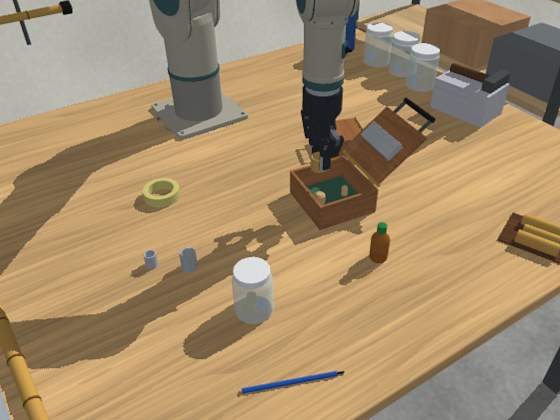

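Brass ferrule is gripped. In the wrist view the posts are near (274,211) and (273,113), close to prediction. I'll zoom in to refine them.

Run:
```python
from h import *
i=cv2.imread("pics/w3.png");cv2.imwrite("pics/w3z.png",cv2.resize(i[95:235,245:305],None,fx=4.2,fy=4.2,interpolation=cv2.INTER_CUBIC))
cv2.imwrite("pics/w3y.png",cv2.resize(i[180:235,245:305],None,fx=10,fy=10,interpolation=cv2.INTER_CUBIC))
```

```text
(no output)
```

View pics/w3y.png

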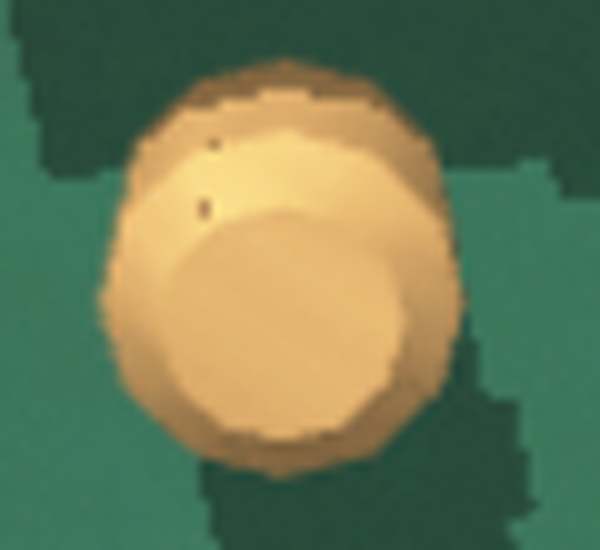

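View pics/w3z.png

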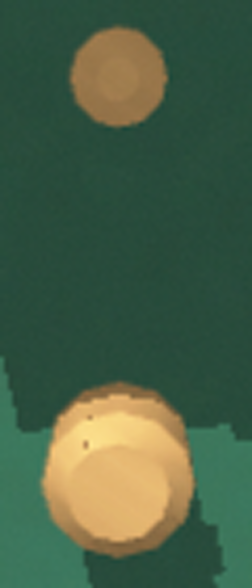

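Run:
```python
from h import *
W=imaging.get_image("wrist")
s=ctrl.read_state();z=s["eef_pos"][2]
print(s["eef_pos"],"postL",onplane(W,(272.95,212.05),34),"postS",onplane(W,(272.7,113.4),34),"ferr",onplane(W,(276.4,303.6),z+24),"tcp px",proj(W,s["eef_pos"]))
delta((519.3,41.4,50))
```

```text
[520.00018374  39.21948059 109.34878438] postL [518.04563964  42.64807124  34.        ] postS [525.59355122 104.12348627  34.        ] ferr [519.70679804  37.8402403  133.34878438] tcp px [[276.67489013 270.91264095]]
shift cm [-0.21  5.93 -0.1 ] rot [-0.   -0.16  0.01] now [520.   39.2 109.3] t 5.7 F [-0.7 -1.1  0. ] w 31.5
```

```bash
python3 -m inch '[0.1,-0.35,3,-0.1,0,0,0, 0.1,-0.35,5,-0.1,0,0,0, 0.1,-0.35,6.4,-0.1,0,0,0, 0.1,-0.35,6.4,-0.1,0,0,0, 0.1,-0.35,6.4,-0.1,0,0,0, 0.1,-0.35,6.4,-0.1,0,0,0]'; python3 -c "
from h import *
W=shot('wrist','w4');S=shot('scene','s4');delta((518.9,42.7,17))
i=cv2.imread('pics/s4.png');cv2.imwrite('pics/s4z.png',cv2.resize(i[140:230,280:385],None,fx=6,fy=6,interpolation=cv2.INTER_CUBIC))"
```

```text
clock: 6.3
eef_pos: [520.0, 43.7, 46.1]
tool_rot: [-1.569, 0.0, -1.691]
force: [0.1, 0.1, 0.3]
width: 31.9
shift cm [ 0.14  2.91 -0.11] rot [-0.09 -0.05 -0.02] now [520.1  44.   46.1] t 6.4 F [-0.4 -0.3 -0.4] w 31.7
```

View pics/w4.png

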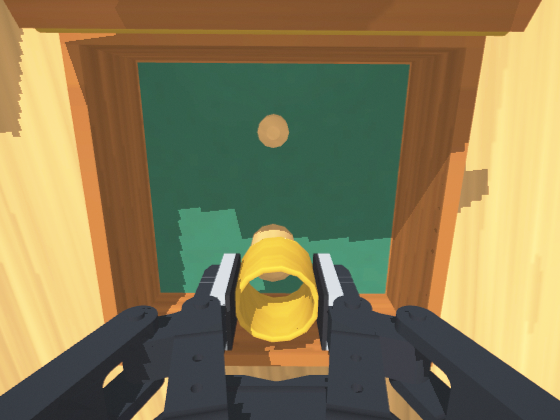

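View pics/s4z.png

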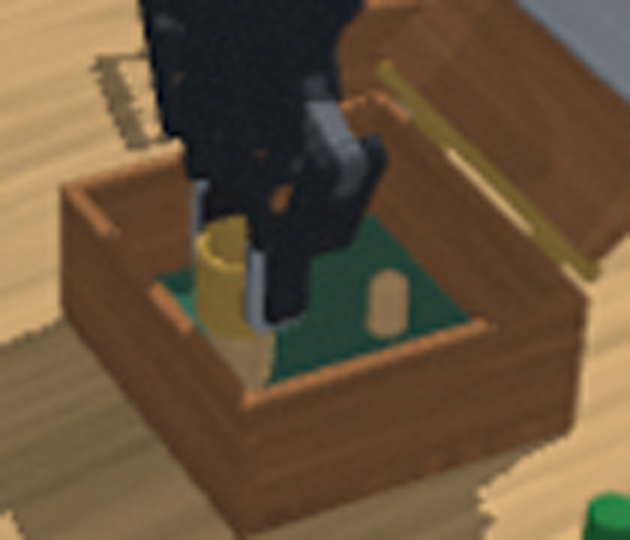

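```bash
python3 -m inch '[0.1,0.1,0,-0.17,0,0,0, 0.1,0.1,0.4,-0.17,0,0,0, 0.1,0.1,0.8,-0.17,0,0,0, 0.1,0.1,1.2,-0.17,0,0,0, 0.1,0.1,1.2,-0.17,0,0,0]'; python3 -c "
from h import *
W=shot('wrist','w5');delta((518.3,42.7,17))"
```

```text
clock: 6.9
eef_pos: [517.1, 43.2, 32.6]
tool_rot: [-1.572, -0.0, -1.69]
force: [0.8, -0.2, -0.3]
width: 31.8
shift cm [0.03 1.58 0.11] rot [ 0.05 -0.04  0.01] now [517.3  43.1  32.8] t 6.95 F [-0.8  0.2 -0.1] w 31.6
```

View pics/w5.png

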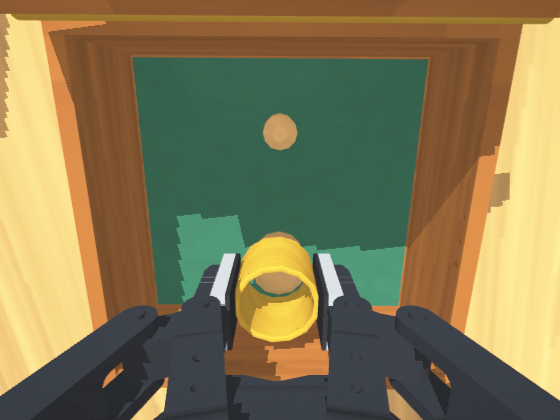

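```bash
python3 -m inch '[0.1,0.0,0.4,0.08,0,0,0, 0.1,0.0,0.8,0.08,0,0,0, 0.1,0.0,1.2,0.08,0,0,0, 0.1,0.0,1.5,0.08,0,0,0, 0.1,0.0,1.5,0.08,0,0,0]'; python3 -c "
from h import *
W=shot('wrist','w6');delta((518.3,42.7,17))"
```

```text
clock: 7.45
eef_pos: [518.1, 43.1, 17.8]
tool_rot: [-1.572, -0.0, -1.69]
force: [0.1, 0.0, 0.7]
width: 31.5
shift cm [0.03 0.1  0.01] rot [ 0.03 -0.05  0.  ] now [518.2  43.   18. ] t 7.5 F [ 0.5  0.2 -0.7] w 32.0
```

View pics/w6.png

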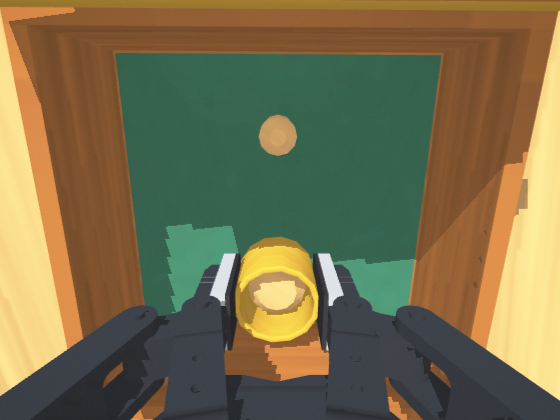

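The post shows inside the brass ring at (278,293), with no contact force. I'll lower the last millimetre, release and lift.

```bash
python3 -m inch '[0.1,0,0.12,0,0,0,0, 0.1,0,0.12,0,0,0,0, 0.6,0,0.12,0,0,0,0, 0.6,0,0.12,0,0,0,0, 0.6,0,0.12,0,0,0,0, 0.6,0,0.12,0,0,0,0, 0.6,0,-3,0,0,0,0, 0.6,0,-8,0,0,0,0, 0.6,0,-10,0,0,0,0, 0.6,0,-10,0,0,0,0]'; python3 -c "
from h import *
W=shot('wrist','w7');delta((488,-331,110))"
```

```text
clock: 8.5
eef_pos: [520.6, 43.2, 121.2]
tool_rot: [-1.565, 0.001, -1.69]
force: [0.1, -0.7, 0.5]
width: 51.0
shift cm [37.55  0.92  1.34] rot [-0.17 -0.02 -0.06] now [519.3  43.4 119.5] t 8.55 F [0.7 0.  0.5] w 51.4
```

View pics/w7.png

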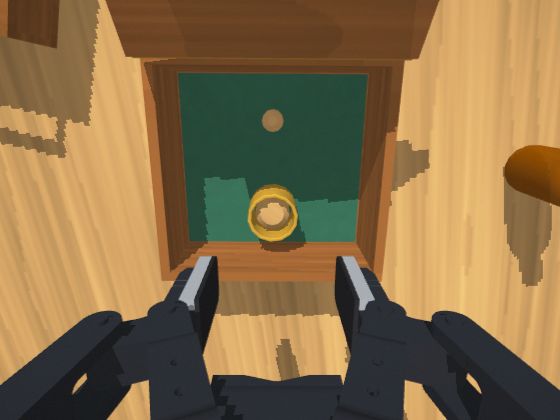

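```bash
python3 -m inch '[0.6,37.5,1,1.3,0,0,0, 0.6,37.5,1,1.3,0,0,0, 0.6,37.5,1,1.3,0,0,0, 0.6,37.5,1,1.3,0,0,0, 0.6,37.5,1,1.3,0,0,0, 0.6,37.5,1,1.3,0,0,0, 0.6,37.5,1,1.3,0,0,0, 0.6,37.5,1,1.3,0,0,0, 0.6,37.5,1,1.3,0,0,0, 0.6,37.5,1,1.3,0,0,0, 0.6,37.5,1,1.3,0,0,0, 0.6,37.5,1,1.3,0,0,0]'; python3 -c "
from h import *
W=shot('wrist','w8');delta((488,-331,110));print(proj(W,[488,-331,30]))
i=cv2.imread('pics/w8.png');cv2.imwrite('pics/w8z.png',cv2.resize(i[150:250,230:330],None,fx=6,fy=6,interpolation=cv2.INTER_CUBIC))"
```

```text
clock: 9.75
eef_pos: [487.0, -328.6, 107.7]
tool_rot: [-1.572, 0.002, -1.688]
force: [-0.8, -0.2, -0.3]
width: 51.3
shift cm [ 0.19 -0.21  0.11] rot [ 0.03  0.09 -0.07] now [ 487.1 -329.   107.9] t 9.8 F [ 0.3 -0.2 -0.4] w 51.5
[[278.5764438  219.38609949]]
```

View pics/w8z.png

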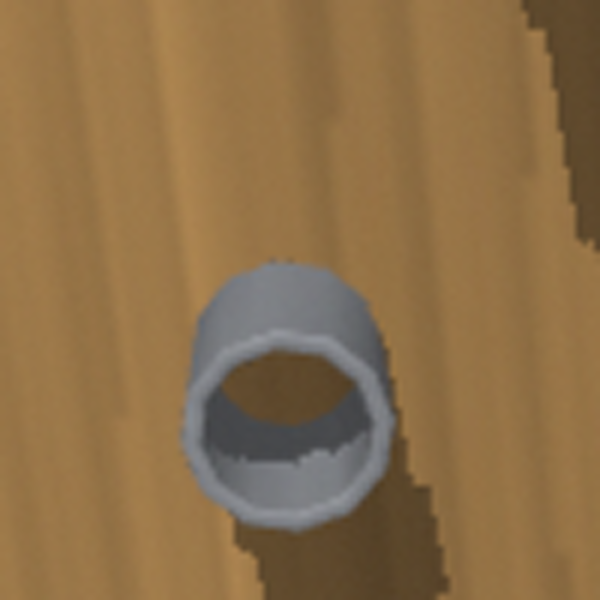

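The small steel rim is at (277.7,221.3), within 1 mm of prediction. I'll descend and grip.

```bash
python3 -m inch '[0.6,0.25,5,0.07,0,0,0, 0.6,0.25,8,0.07,0,0,0, 0.6,0.25,10.15,0.07,0,0,0, 0.6,0.25,10.15,0.07,0,0,0, 0.6,0.25,10.15,0.07,0,0,0]'; python3 -c "
from h import *
W=shot('wrist','w9');delta((487.7,-331.8,6))"
```

```text
clock: 10.3
eef_pos: [487.3, -332.9, 7.1]
tool_rot: [-1.571, 0.0, -1.689]
force: [0.2, -0.8, 0.8]
width: 51.5
shift cm [-0.17  0.18 -0.03] rot [-0.08 -0.    0.05] now [ 487.8 -333.5    7.8] t 10.35 F [ 0.1 -0.5  1. ] w 51.5
```

```bash
python3 -m inch '[0.6,-0.12,0.1,0,0,0,0, 0.0,-0.12,0.1,0,0,0,0, 0.0,-0.12,0.1,0,0,0,0, 0.0,-0.12,0.1,0,0,0,0, 0.0,-0.12,0.1,0,0,0,0, 0.0,-0.12,0.1,0,0,0,0, 0,-0.12,0.1,0,0,0,0]'; python3 -c "
from h import *
W=shot('wrist','w10');delta((526,103.5,110));print(ctrl.read_state()['eef_pos'])
i=cv2.imread('pics/w10.png');cv2.imwrite('pics/w10z.png',cv2.resize(i[225:355,210:350],None,fx=5,fy=5,interpolation=cv2.INTER_CUBIC))"
```

```text
clock: 11.05
eef_pos: [487.8, -332.3, 6.9]
tool_rot: [-1.569, -0.0, -1.69]
force: [0.8, 1.5, 5.3]
width: 21.9
shift cm [-43.73 -10.32  -1.38] rot [-0.08 -0.04  0.01] now [ 487.8 -332.4    6.9] t 11.1 F [0.2 0.9 4.8] w 21.7
[ 487.77826557 -332.36648638    6.90435667]
```

View pics/w10z.png

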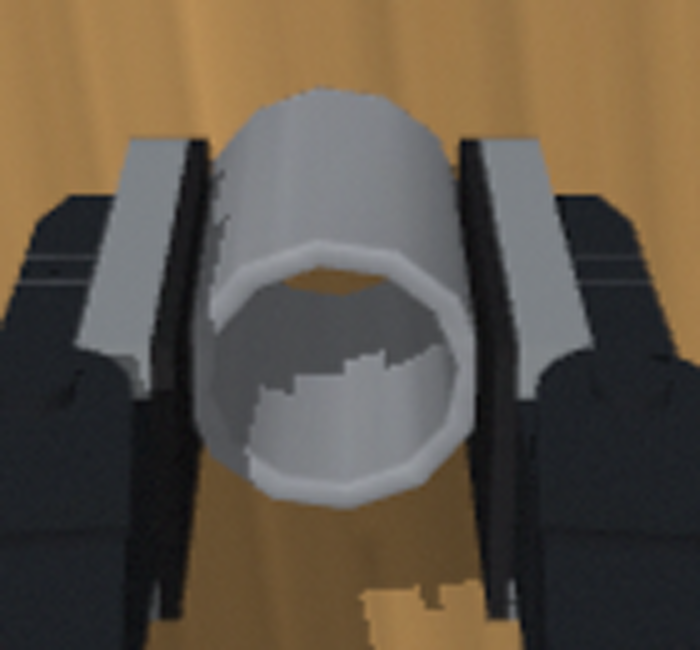

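```bash
python3 -c "
from h import *
W=imaging.get_image('wrist');s=ctrl.read_state();print(onplane(W,(276.2,299.3),30)-s['eef_pos'])"
python3 -m inch '[0,0,-5,0,0,0,0, 0,0,-10.3,0,0,0,0, 0,0,-10.3,0,0,0,0, 0,-43.7,-10.3,-1.4,0,0,0, 0,-43.7,-10.3,-1.4,0,0,0, 0,-43.7,-10.3,-1.4,0,0,0, 0,-43.7,-10.3,-1.4,0,0,0, 0,-43.7,-10.3,-1.4,0,0,0, 0,-43.7,-10.3,-1.4,0,0,0, 0,-43.7,-10.3,-1.4,0,0,0, 0,-43.7,-10.3,-1.4,0,0,0, 0,-43.7,-10.3,-1.4,0,0,0]'; python3 -m inch '[0,0,0,0,0,0,0, 0,0,0,0,0,0,0]';python3 -c "
from h import *
delta((526,103.5,110))"
```

```text
[-0.18423149  0.28753963 23.11580033]
clock: 12.35
eef_pos: [524.9, 107.5, 108.7]
tool_rot: [-1.571, 0.001, -1.687]
force: [-0.4, -0.3, 0.6]
width: 21.7
clock: 12.55
eef_pos: [525.0, 104.3, 108.7]
tool_rot: [-1.571, -0.0, -1.687]
force: [0.4, -0.9, -0.4]
width: 21.8
shift cm [ 0.07 -0.13  0.11] rot [0.01 0.11 0.01] now [525.  104.3 108.7] t 12.55 F [ 0.4 -0.9 -0.4] w 21.8
```

```bash
python3 -c "
from h import *
W=shot('wrist','w11');s=ctrl.read_state();print(s['eef_pos'],proj(W,[526,103.5,34]))
i=cv2.imread('pics/w11.png');cv2.imwrite('pics/w11z.png',cv2.resize(i[180:240,245:305],None,fx=9,fy=9,interpolation=cv2.INTER_CUBIC))"
```

```text
[525.08494264 102.60640944 108.79708385] [[278.27797647 218.52410959]]
```

View pics/w11z.png

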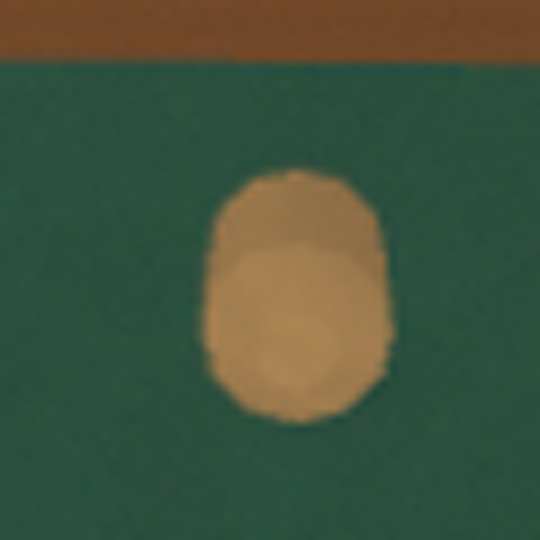

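View pics/w11.png

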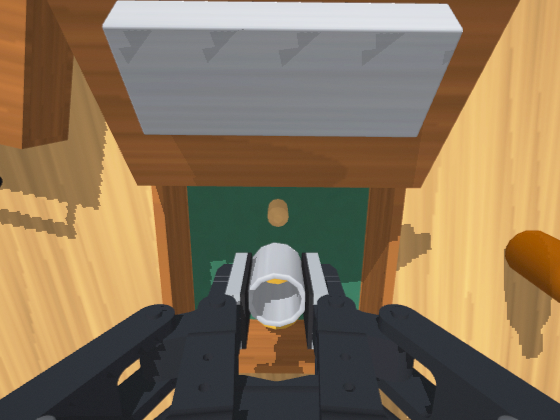

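```bash
python3 -m inch '[0,-0.05,3,0.07,0,0,0, 0,-0.05,5,0.07,0,0,0, 0,-0.05,6.3,0.07,0,0,0, 0,-0.05,6.3,0.07,0,0,0, 0,-0.05,6.3,0.07,0,0,0, 0,-0.05,6.3,0.07,0,0,0]'; python3 -c "
from h import *
W=shot('wrist','w12');S=shot('scene','s12');delta((525.8,103.6,18))
i=cv2.imread('pics/s12.png');cv2.imwrite('pics/s12z.png',cv2.resize(i[100:230,280:410],None,fx=4.6,fy=4.6,interpolation=cv2.INTER_CUBIC))"
```

```text
clock: 13.2
eef_pos: [526.9, 103.4, 46.7]
tool_rot: [-1.569, 0.0, -1.691]
force: [-0.4, 0.0, 0.5]
width: 21.7
shift cm [ 0.03  2.87 -0.1 ] rot [-0.09 -0.05 -0.03] now [526.7 103.8  46.7] t 13.3 F [ 0.5 -0.  -1. ] w 21.8
```

View pics/w12.png

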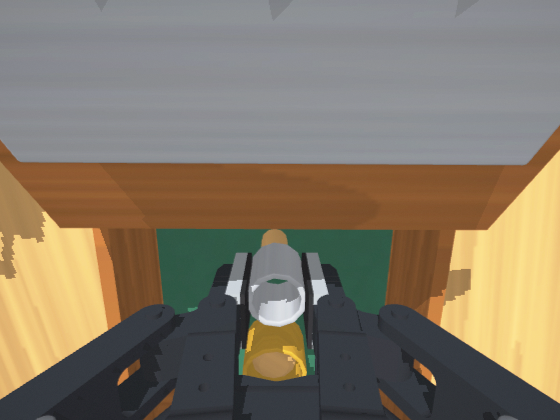

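View pics/s12z.png

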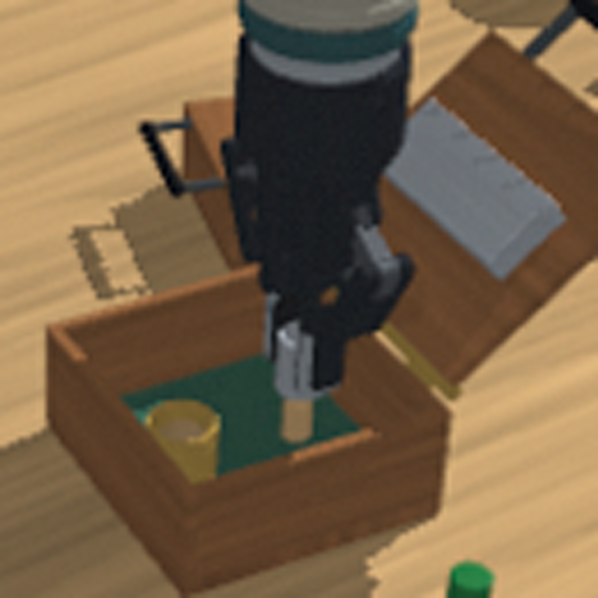

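The steel ferrule is directly above the thin post, with the post at column 274.5 and the ferrule at 276, and the lid is clear. I'll descend in stages.

```bash
python3 -m inch '[0,0,0,-0.08,0,0,0, 0,0,0.4,-0.08,0,0,0, 0,0,0.8,-0.08,0,0,0, 0,0,1.3,-0.08,0,0,0, 0,0,1.3,-0.08,0,0,0, 0,0,1.3,-0.08,0,0,0]'; python3 -c "
from h import *
W=shot('wrist','w13');delta((525.8,103.6,18))"
```

```text
clock: 13.9
eef_pos: [525.1, 103.8, 32.5]
tool_rot: [-1.571, -0.0, -1.69]
force: [0.4, 0.1, 0.0]
width: 21.9
shift cm [0.02 1.47 0.06] rot [ 0.02 -0.05  0.01] now [525.2 103.8  32.7] t 13.95 F [-0.8  0.2 -1.4] w 21.8
```

View pics/w13.png

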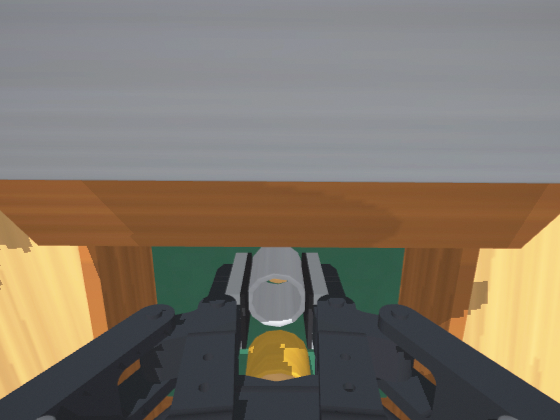

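```bash
python3 -m inch '[0,0,0.4,0.04,0,0,0, 0,0,0.8,0.04,0,0,0, 0,0,1.2,0.04,0,0,0, 0,0,1.4,0.04,0,0,0, 0,0,1.4,0.04,0,0,0]'; python3 -c "
from h import *
W=shot('wrist','w14');delta((525.8,103.6,17))"
```

```text
clock: 14.45
eef_pos: [525.4, 103.8, 18.4]
tool_rot: [-1.572, -0.0, -1.69]
force: [-0.2, 0.5, 0.3]
width: 22.0
shift cm [0.02 0.16 0.03] rot [ 0.03 -0.05  0.01] now [525.5 103.8  18.6] t 14.5 F [ 0.4 -0.2 -0.4] w 21.4
```

View pics/w14.png

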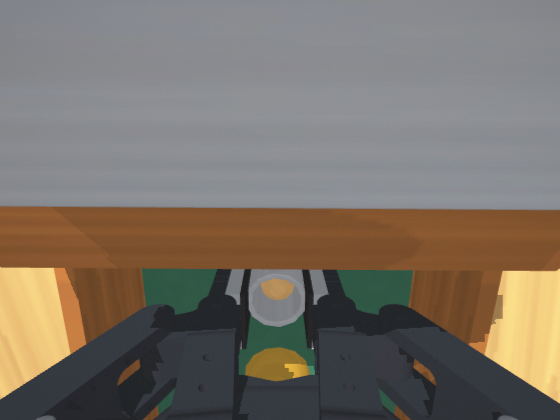

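```bash
python3 -m inch '[0,0,0.14,0,0,0,0, 0,0,0.14,0,0,0,0, 0.55,0,0.14,0,0,0,0, 0.55,0,0.14,0,0,0,0, 0.55,0,0.14,0,0,0,0, 0.55,0,0.14,0,0,0,0, 0.55,0,-3,0,0,0,0, 0.55,0,-8,0,0,0,0, 0.55,0,-13,0,0,0,0, 0.55,0,-18,0,0,0,0, 0.55,0,-20,0,0,0,0, 0.55,0,-20,0,0,0,0]'; python3 -c "
from h import *
W=shot('wrist','w15');S=shot('scene','s15');s=ctrl.read_state();print(s['eef_pos'],s['qpos'])
i=cv2.imread('pics/s15.png');cv2.imwrite('pics/s15z.png',cv2.resize(i[100:230,280:440],None,fx=5,fy=4.6,interpolation=cv2.INTER_CUBIC))"
```

```text
clock: 15.7
eef_pos: [527.8, 104.1, 222.2]
tool_rot: [-1.564, 0.003, -1.69]
force: [-0.7, 0.7, 0.4]
width: 46.8
[525.24850909 104.12988504 218.59120652] [-6.12378421e-01  5.33811271e-01  5.50149420e-01  1.86244682e+00
 -3.63906256e-01  8.46389718e-01  1.63957466e-03]
```

View pics/w15.png

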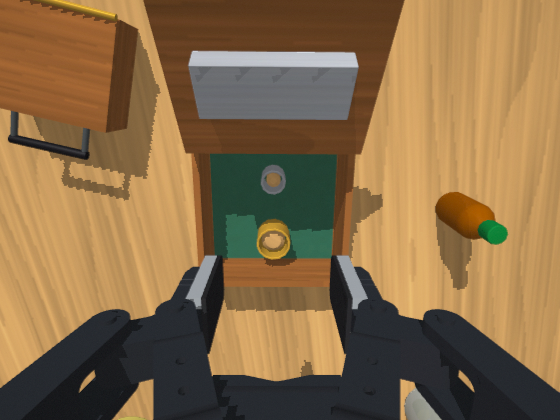

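View pics/s15z.png

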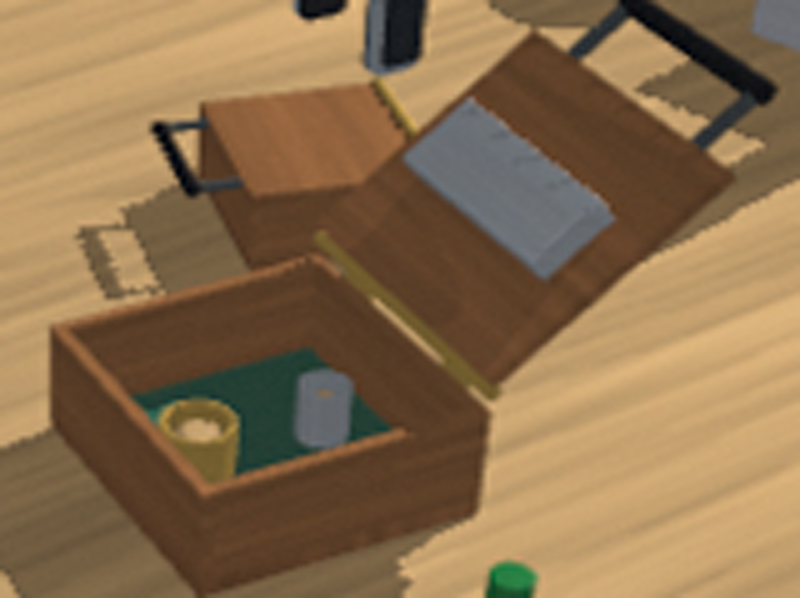

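Both ferrules are down over their posts and released. For the lid, I'll work out the grasp and hover poses and where nearby obstacles stand.

```bash
cat >> h.py <<'E'
TH=-0.1193
OY=np.array([-np.sin(TH),np.cos(TH),0]);OX=np.array([np.cos(TH),np.sin(TH),0])
HINGE=np.array([531.1,139.7,70.])
def barp(a): return HINGE+OY*(-172*np.cos(a)-6*np.sin(a))+np.array([0,0,172*np.sin(a)-6*np.cos(a)])
def tiltR(tau,flip=False):
    t=np.radians(tau);y=-np.sin(t)*OY-np.cos(t)*np.array([0,0,1]);x=-OX if flip else OX
    return Ro.from_matrix(np.c_[x,y,np.cross(x,y)]),y
def lidpose(a,tau,back=0,flip=False):
    R,y=tiltR(tau,flip);return barp(a)+y*(19-back),R
E
python3 - <<'E'
from h import *
S=imaging.get_image("scene")
print(onplane(S,(470,122),0),onplane(S,(435,100),0),onplane(S,(445,75),100))
i=cv2.imread("pics/s15.png")
p,R=lidpose(2.5,40,100);print(p,R.as_euler('xyz'))
delta(p,R=R);p,R=lidpose(2.5,40,100,True);delta(p,R=R)
print(barp(2.5),barp(1.764))
E
```

```text
[454.47814345 581.64513131   0.        ] [314.2374386  592.18555993   0.        ] [354.77934667 566.46915295 100.        ]
[553.26953428 324.647682   239.79367037] [-2.26892803  0.         -0.1193    ]
shift cm [-22.24  -2.21   0.21] rot [-31.2  -85.95 -31.37] now [524.7 104.  217.8] t 15.85 F [ 0.5  0.  -0.7] w 47.0
shift cm [-22.24  -2.21   0.21] rot [ 31.37  86.05 -31.2 ] now [524.7 104.  217.8] t 15.85 F [ 0.5  0.  -0.7] w 47.0
[547.07280836 272.95195935 177.74407048] [534.32968831 166.64343321 239.95181823]
```

```bash
python3 -m inch '[0.5,-5,-4,0,0,0,0, 0.5,-22.2,-4,0.2,-31.2,-86,-31.4, 0.5,-22.2,-4,0.2,-31.2,-86,-31.4, 0.5,-22.2,-4,0.2,-31.2,-86,-31.4, 0.5,-22.2,-4,0.2,-31.2,-86,-31.4, 0.5,-22.2,-4,0.2,-31.2,-86,-31.4, 0.5,-22.2,-4,0.2,-31.2,-86,-31.4, 0.5,-22.2,-4,0.2,-31.2,-86,-31.4, 0.5,-22.2,-4,0.2,-31.2,-86,-31.4, 0.5,-22.2,-4,0.2,-31.2,-86,-31.4, 0.5,-22.2,-4,0.2,-31.2,-86,-31.4, 0.5,-22.2,-4,0.2,-31.2,-86,-31.4]'; python3 -c "
from h import *
s=ctrl.read_state();print(s['qpos'].round(2))
p,R=lidpose(2.5,40,100);delta(p,R=R)"
```

```text
clock: 17.05
eef_pos: [553.7, 323.5, 255.8]
tool_rot: [-2.261, -0.008, -0.147]
force: [0.3, 0.8, -0.1]
width: 42.9
[-0.9   0.94  0.28  1.05  0.23  1.69  0.72]
shift cm [-0.08  1.16  1.1 ] rot [-0.43 -1.55 -0.67] now [553.7 323.5 255.8] t 17.05 F [ 0.3  0.8 -0.1] w 42.9
```

```bash
python3 -m inch '[0.5,-0.1,1.2,1.1,-0.4,-1.2,-0.6, 0.5,-0.1,1.2,1.1,-0.4,-1.2,-0.6, 0.5,-0.1,1.2,1.1,-0.4,-1.2,-0.6]'; python3 -c "
from h import *
W=shot('wrist','w16');S=shot('scene','s16')
p,R=lidpose(2.5,40,100);delta(p,R=R);p,R=lidpose(2.5,40,0);delta(p,R=R)
b=barp(2.5);print(proj(W,[b-45*OX,b,b+45*OX]),proj(W,ctrl.read_state()['eef_pos']))
i=cv2.imread('pics/s16.png');cv2.imwrite('pics/s16z.png',cv2.resize(i[40:170,320:480],None,fx=5,fy=4.6,interpolation=cv2.INTER_CUBIC))"
```

```text
clock: 17.35
eef_pos: [553.4, 323.8, 241.2]
tool_rot: [-2.266, -0.008, -0.133]
force: [-0.3, 0.8, 0.6]
width: 42.8
shift cm [-0.12  0.19  0.24] rot [-0.3  -0.98 -0.04] now [554.3 323.9 242.9] t 17.45 F [ 0.2 -0.2 -0.1] w 42.7
shift cm [-0.11 10.19  0.19] rot [-0.3  -0.98 -0.04] now [554.3 323.9 242.9] t 17.45 F [ 0.2 -0.2 -0.1] w 42.7
[[276.83433681 146.49443189]
 [277.85278011 214.19662467]
 [278.76497304 274.83570138]] [[273.72154248 274.96203203]]
```

View pics/w16.png

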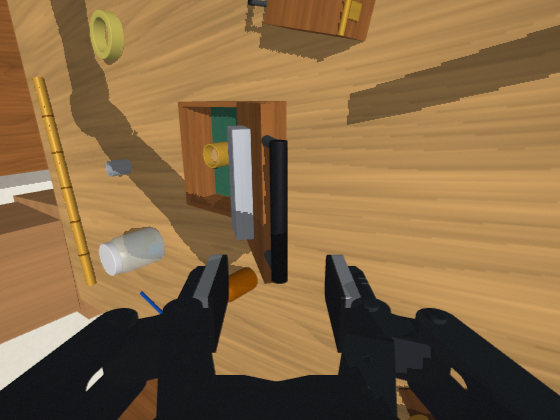

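View pics/s16z.png

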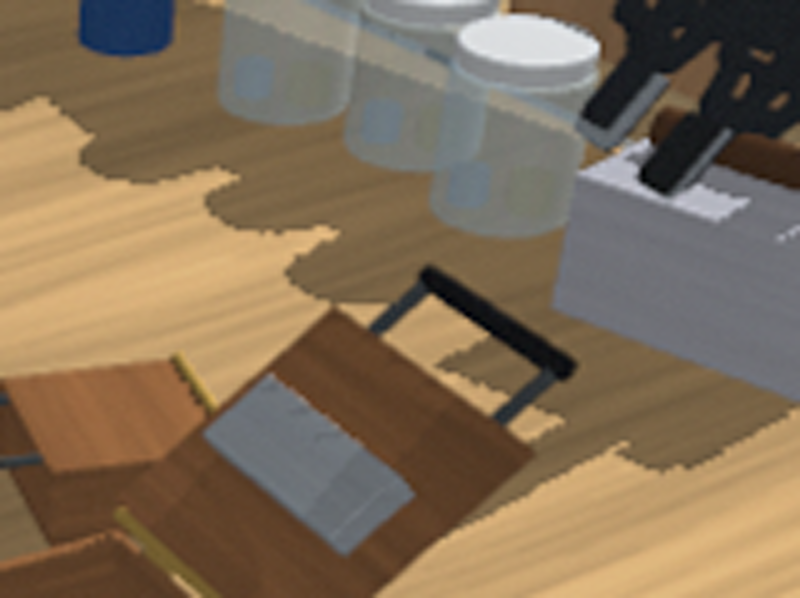

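The bar runs from (279,141) to (279,280) in the wrist view, as predicted, and is centred between the fingers. Next I'll move in along the tool axis.

```bash
python3 -m inch '[0.5,-0.1,4,0.2,-0.2,-0.8,0, 0.5,-0.1,6,0.2,-0.2,-0.8,0, 0.5,-0.1,7,0.2,-0.2,-0.8,0, 0.5,-0.1,7,0.2,-0.2,-0.8,0, 0.5,-0.1,7,0.2,-0.2,-0.8,0]'; python3 -c "
from h import *
W=shot('wrist','w17');S=shot('scene','s17')
p,R=lidpose(2.5,40,0);delta(p,R=R)
i=cv2.imread('pics/s17.png');cv2.imwrite('pics/s17z.png',cv2.resize(i[40:170,320:480],None,fx=5,fy=4.6,interpolation=cv2.INTER_CUBIC))"
```

```text
clock: 17.95
eef_pos: [548.2, 283.0, 188.4]
tool_rot: [-2.265, -0.002, -0.119]
force: [0.5, 0.2, 0.5]
width: 42.7
shift cm [ 0.02  3.39 -0.15] rot [-0.24 -0.02  0.1 ] now [548.1 283.5 188.3] t 18.05 F [-0.1 -1.2 -0.2] w 42.5
```

View pics/w17.png

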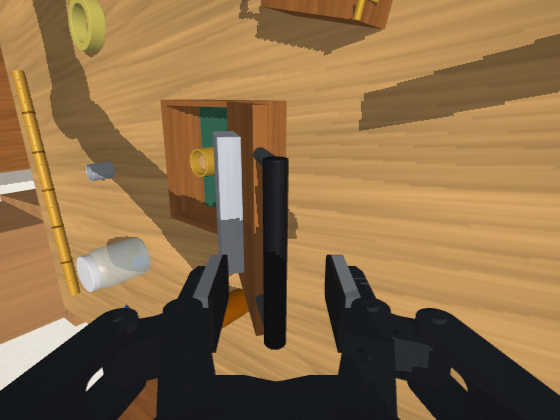

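View pics/s17z.png

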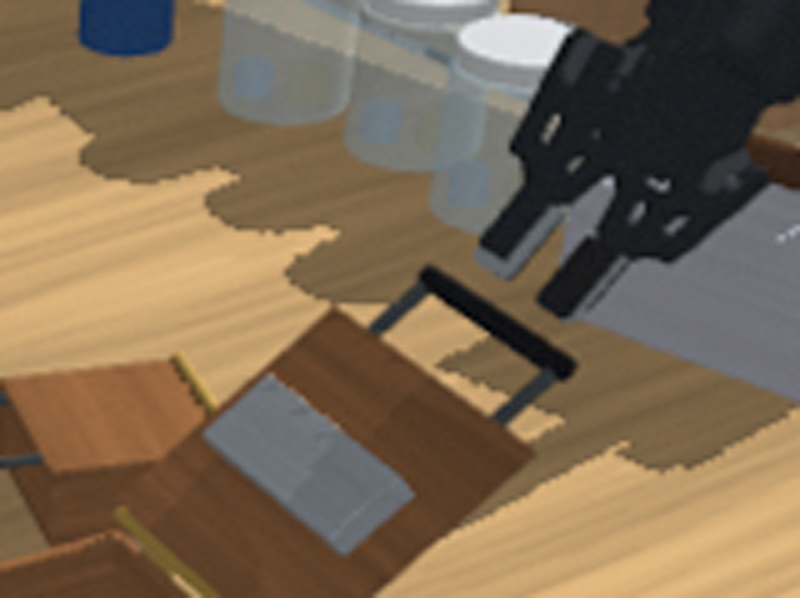

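```bash
python3 -m inch '[0.5,0,2,-0.12,0,0,0, 0.5,0,3.3,-0.12,0,0,0, 0.5,0,3.3,-0.12,0,0,0, 0.5,0,3.3,-0.12,0,0,0]'; python3 -c "
from h import *
W=shot('wrist','w18');S=shot('scene','s18')
p,R=lidpose(2.5,40,0);delta(p,R=R)
i=cv2.imread('pics/s18.png');cv2.imwrite('pics/s18z.png',cv2.resize(i[40:170,320:480],None,fx=5,fy=4.6,interpolation=cv2.INTER_CUBIC))"
```

```text
clock: 18.45
eef_pos: [545.2, 261.4, 163.4]
tool_rot: [-2.266, -0.001, -0.118]
force: [-0.3, 0.4, -0.1]
width: 42.9
shift cm [ 0.04  0.08 -0.04] rot [-0.21  0.01  0.1 ] now [545.3 261.7 163.5] t 18.55 F [ 0.9 -1.1 -0.1] w 43.1
```

View pics/w18.png

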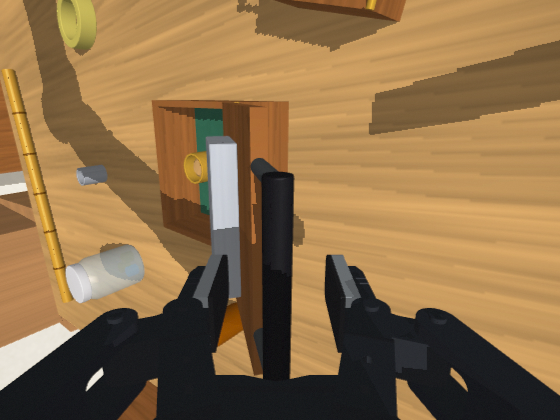

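View pics/s18z.png

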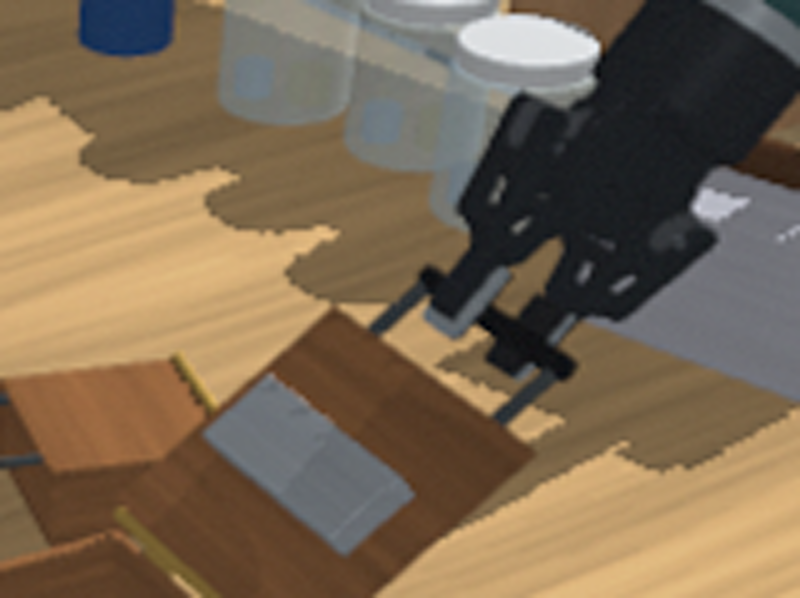

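The bar is between the fingers, centred at column 277, so I'll close on it.

```bash
python3 -m inch '[0,0,0.05,-0.03,0,0,0, 0,0,0.05,-0.03,0,0,0, 0,0,0.05,-0.03,0,0,0, 0,0,0.05,-0.03,0,0,0, 0,0,0.05,-0.03,0,0,0, 0,0,0.05,-0.03,0,0,0, 0,0,0.05,-0.03,0,0,0]'; python3 -c "
from h import *
W=shot('wrist','w19')
p,R=lidpose(2.5,40,0);delta(p,R=R)
s=ctrl.read_state();R0=Ro.from_euler('xyz',s['tool_rot']);print(s['eef_pos']-R0.apply([0,19,0])-barp(2.5),s['qpos'].round(2))
for a in np.linspace(2.5,1.764,9): 
  tau=40-35*(2.5-a)/.736
  p,R=lidpose(a,tau);d=R0.inv().apply(p-lidpose(2.5,40)[0])/10;print(round(a,2),d.round(2),np.degrees((R0.inv()*R).as_rotvec()).round(1))
"
```

```text
clock: 19.25
eef_pos: [544.9, 260.7, 162.7]
tool_rot: [-2.266, -0.0, -0.118]
force: [1.4, 4.0, 2.1]
width: 10.0
shift cm [ 0.07 -0.05 -0.02] rot [-0.2   0.03  0.06] now [544.9 260.7 162.7] t 19.3 F [1.5 5.  1.3] w 9.5
[-0.71215517 -0.16182371 -0.4937359 ] [-0.87  0.95  0.28  1.32  0.26  1.41  0.69]
2.5 [0. 0. 0.] [-0.2  0.   0.1]
2.41 [-0.   -0.25 -1.42] [4.2 0.  0.1]
2.32 [-0.   -0.36 -2.85] [8.6 0.  0.1]
2.22 [-0.   -0.34 -4.29] [12.9  0.   0.1]
2.13 [-0.   -0.18 -5.73] [17.3  0.   0.1]
2.04 [-0.    0.1  -7.14] [21.7  0.   0.1]
1.95 [-0.    0.52 -8.51] [26.1  0.   0.1]
1.86 [-0.01  1.07 -9.84] [30.4  0.   0. ]
1.76 [-1.000e-02  1.740e+00 -1.112e+01] [34.8  0.   0. ]
```

View pics/w19.png

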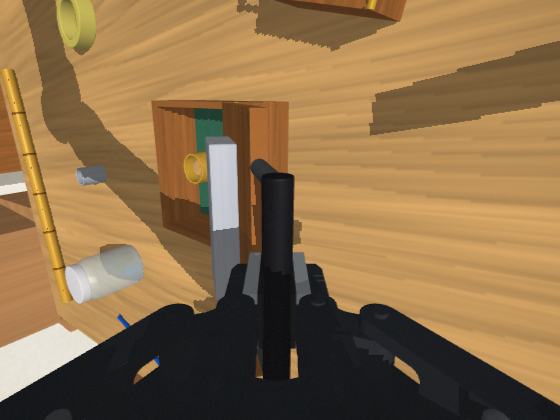

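Gripped, opening 10 mm. I'll raise it along the arc slowly and in stages.

```bash
python3 -m inch '[0,0,-0.14,-0.7,2.1,0,0, 0,0,-0.25,-1.42,4.3,0,0, 0,0,-0.32,-2.13,6.5,0,0, 0,0,-0.36,-2.85,8.7,0,0, 0,0,-0.36,-3.57,10.9,0,0, 0,0,-0.34,-4.29,13.1,0,0, 0,0,-0.28,-5.01,15.3,0,0, 0,0,-0.18,-5.73,17.5,0,0, 0,0,-0.18,-5.73,17.5,0,0, 0,0,-0.18,-5.73,17.5,0,0]'
cat >> h.py <<'E'
def lidstate(ret=False):
    s=ctrl.read_state();R0=Ro.from_euler('xyz',s['tool_rot']);g=s['eef_pos']-R0.apply([0,19,0])
    v=g-HINGE;y=v@OY;z=v[2];a=np.pi-np.arctan2(z,y)-0*1;  # shut: y=-172,z=-6
    a=np.arctan2(z,-y)+np.arctan2(6,172)
    print("angle",a.round(4),"r",np.hypot(y,z).round(1),"x",(v@OX).round(1),"F",s['force'].round(1),"w",round(s['width'],1),"t",round(s['clock'],2),"rot",s['tool_rot'].round(3),'q',s['qpos'].round(2))
    return s,R0,g,a
E
python3 -c "
from h import *
S=shot('scene','s20');W=shot('wrist','w20');lidstate()
i=cv2.imread('pics/s20.png');cv2.imwrite('pics/s20z.png',cv2.resize(i[20:230,280:480],None,fx=3.5,fy=2.8,interpolation=cv2.INTER_CUBIC))"
```

```text
clock: 20.3
eef_pos: [539.5, 218.1, 200.8]
tool_rot: [-1.961, 0.0, -0.119]
force: [-1.0, 4.9, 2.0]
width: 9.8
angle 2.1356 r 171.5 x -1.0 F [-1.   4.2  2.2] w 9.8 t 20.4 rot [-1.961  0.    -0.118] q [-0.73  0.71  0.21  1.56  0.18  1.14  0.81]
```

View pics/s20z.png

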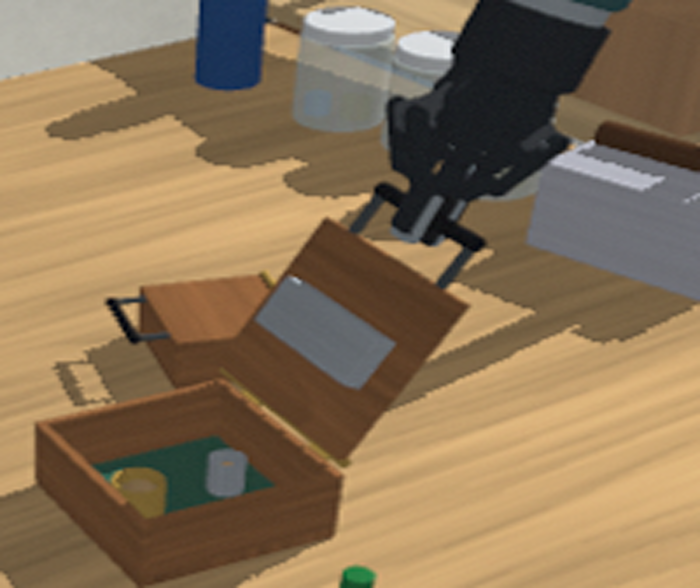

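```bash
python3 -c "
from h import *
s,R0,g,a0=lidstate();tau0=np.degrees(-s['tool_rot'][0])-90;print(tau0)
for a in np.linspace(a0,1.85,6)[1:]:
  p,R=lidpose(a,tau0+(a-a0)*47.5);d=R0.inv().apply(p-lidpose(a0,tau0)[0])/10;print(round(a,3),d.round(2),np.degrees((R0.inv()*R).as_rotvec()).round(1))
"
```

```text
angle 2.1356 r 171.5 x -1.0 F [-1.   4.2  2.2] w 9.8 t 20.4 rot [-1.961  0.    -0.118] q [-0.73  0.71  0.21  1.56  0.18  1.14  0.81]
22.369255993875612
2.078 [-0.   -0.11 -0.89] [2.7 0.1 0. ]
2.021 [-0.   -0.17 -1.78] [5.4 0.1 0. ]
1.964 [-0.   -0.18 -2.67] [8.1 0.1 0. ]
1.907 [-0.01 -0.13 -3.56] [10.9  0.1  0. ]
1.85 [-0.01 -0.04 -4.45] [13.6  0.1  0. ]
```

```bash
python3 -m inch '[0,0,-0.06,-0.45,1.3,0,0, 0,0,-0.11,-0.89,2.7,0,0, 0,0,-0.15,-1.34,4,0,0, 0,0,-0.17,-1.78,5.4,0,0, 0,0,-0.18,-2.22,6.8,0,0, 0,0,-0.18,-2.67,8.1,0,0, 0,0,-0.16,-3.11,9.5,0,0, 0,0,-0.13,-3.56,10.9,0,0, 0,0,-0.09,-4.0,12.2,0,0, 0,0,-0.04,-4.45,13.6,0,0, 0,0,-0.04,-4.45,13.6,0,0, 0,0,-0.04,-4.45,13.6,0,0]'; python3 -c "
from h import *
W=shot('wrist','w21')
s,R0,g,a0=lidstate();tau0=np.degrees(-s['tool_rot'][0])-90;print(tau0)
for a in (1.82,1.79,1.764):
  p,R=lidpose(a,tau0+(a-a0)*47.5);d=R0.inv().apply(p-lidpose(a0,tau0)[0])/10;print(round(a,3),d.round(2),np.degrees((R0.inv()*R).as_rotvec()).round(1))
"
```

```text
clock: 21.6
eef_pos: [534.0, 175.2, 218.7]
tool_rot: [-1.725, 0.001, -0.12]
force: [-2.8, 4.1, 5.9]
width: 9.9
angle 1.833 r 171.8 x -1.3 F [-2.3  4.1  7.5] w 9.8 t 21.65 rot [-1.725e+00  1.000e-03 -1.200e-01] q [-0.54  0.56  0.14  1.72  0.07  0.95  0.99]
8.85400584316946
1.82 [ 0.   -0.01 -0.2 ] [ 0.6 -0.  -0.1]
1.79 [ 0.   -0.04 -0.67] [ 2.  -0.  -0.1]
1.764 [ 0.   -0.05 -1.08] [ 3.3 -0.  -0.1]
```

```bash
python3 -m inch '[0,0,-0.01,-0.25,0.8,0,0, 0,0,-0.03,-0.5,1.6,0,0, 0,0,-0.05,-0.75,2.4,0,0, 0,0,-0.05,-0.95,2.9,0,0, 0,0,-0.05,-0.95,2.9,0,0, 0,0,-0.05,-0.95,2.9,0,0, 0,0,-0.05,-0.95,2.9,0,0, 0,0,-0.05,-0.95,2.9,0,0]'; python3 -c "
from h import *
S=shot('scene','s22');T=shot('top','t22');lidstate()
i=cv2.imread('pics/s22.png');cv2.imwrite('pics/s22z.png',cv2.resize(i[60:230,280:440],None,fx=5,fy=3.5,interpolation=cv2.INTER_CUBIC))
i=cv2.imread('pics/t22.png');cv2.imwrite('pics/t22z.png',cv2.resize(i[140:255,120:270],None,fx=5,fy=5,interpolation=cv2.INTER_CUBIC))"
```

```text
clock: 22.45
eef_pos: [532.9, 166.3, 220.5]
tool_rot: [-1.675, 0.001, -0.119]
force: [-3.3, 3.3, 6.9]
width: 9.9
angle 1.7734 r 171.8 x -1.4 F [-2.7  2.5  6.3] w 10.2 t 22.55 rot [-1.675e+00  1.000e-03 -1.190e-01] q [-0.48  0.54  0.12  1.75  0.04  0.91  1.04]
```

View pics/s22z.png

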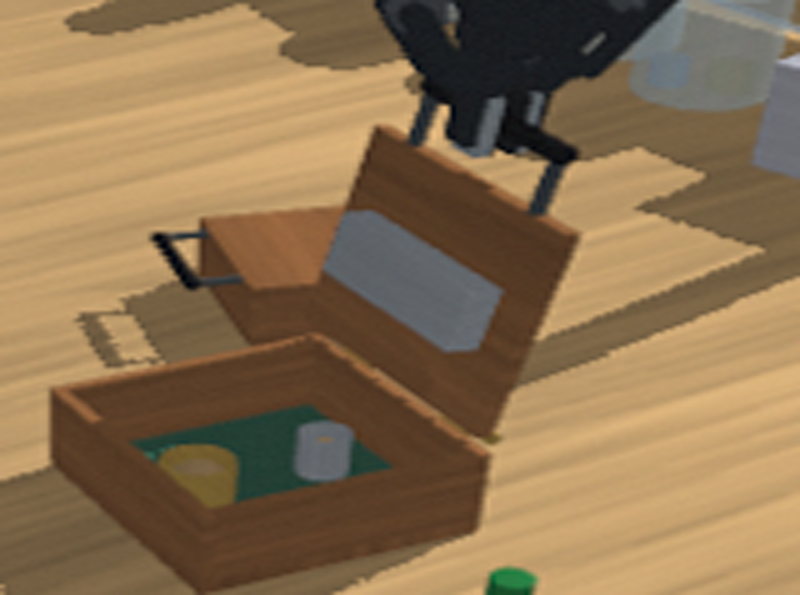

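View pics/t22z.png

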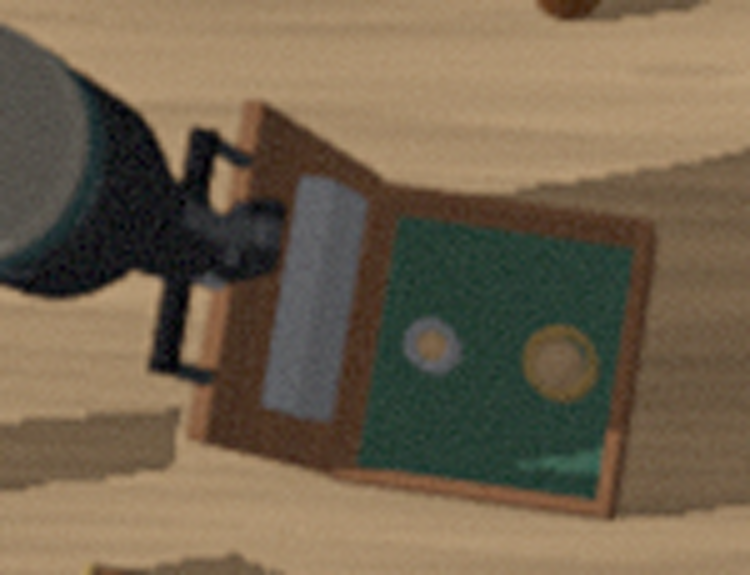

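Run:
```python
from h import *
T=imaging.get_image("top");S=imaging.get_image("scene")
t=lambda u,v:np.array([u/5+120,v/5+140])-.4
s=lambda u,v:np.array([u/5+280-.4,v/3.5+60-.35])
def L(x,r,h,a,o): return HINGE+o+OX*x+OY*(-r*np.cos(a)+h*np.sin(a))+np.array([0,0,r*np.sin(a)+h*np.cos(a)])
# top: +x is up
obs=[(T,71,135,-10,t(264,101)),(T,-71,135,-10,t(208,441)),(T,71,135,-2,t(246,101)),(T,-71,135,-2,t(190,437)),(T,45,172,-6,t(204,138)),(T,-45,172,-6,t(165,366)),
 (S,-71,135,-10,s(376,128)),(S,71,135,-10,s(577,238)),(S,45,172,-6,s(570,155))]
f=lambda q:np.concatenate([(proj(d,L(x,r,h,q[0],np.r_[q[1:],0]))[0]-o) for d,x,r,h,o in obs])
for free in (0,1):
    g=(lambda q:np.r_[f(q),q[1:]/2]) if free else (lambda q:f([q[0],0,0]))
    r=least_squares(g,[1.77,0,0][:3 if free else 1],loss='soft_l1');print(r.x);print(f(np.r_[r.x,0,0][:3]).reshape(-1,2).round(1).tolist())
```

```text
[1.77212014]
[[-0.3, -0.4], [-0.5, 0.1], [-0.3, -0.7], [-0.6, 0.4], [-0.3, -0.0], [-0.1, -0.5], [-0.9, -0.7], [-2.4, -0.9], [-1.8, -0.8]]
[ 1.77787337  0.46139676 -0.86558908]
[[-0.3, -0.6], [-0.5, -0.2], [-0.3, -0.9], [-0.5, 0.2], [-0.3, -0.3], [-0.1, -0.8], [-0.8, -0.5], [-2.2, -0.7], [-1.5, -0.6]]
```

Kinematics put the lid at 1.773 and the images at 1.772–1.778, so I'll trim by about 0.01 rad and let it settle.

```bash
python3 -m inch '[0,0,-0.02,-0.08,0.3,0,0, 0,0,-0.02,-0.16,0.5,0,0, 0,0,-0.02,-0.16,0.5,0,0, 0,0,-0.02,-0.16,0.5,0,0, 0,0,-0.02,-0.16,0.5,0,0, 0,0,-0.02,-0.16,0.5,0,0, 0,0,-0.02,-0.16,0.5,0,0, 0,0,-0.02,-0.16,0.5,0,0, 0,0,-0.02,-0.16,0.5,0,0, 0,0,-0.02,-0.16,0.5,0,0]'; python3 -c "
from h import *
lidstate();S=shot('scene','s23');T=shot('top','t23');W=shot('wrist','w23');s=lidstate()[0];print(s['qd'].round(4))"
```

```text
clock: 23.65
eef_pos: [532.7, 164.8, 220.8]
tool_rot: [-1.666, 0.001, -0.12]
force: [-2.6, 2.9, 6.3]
width: 10.2
angle 1.7629 r 171.8 x -1.4 F [-2.6  2.9  6.3] w 10.2 t 23.65 rot [-1.666e+00  1.000e-03 -1.200e-01] q [-0.48  0.53  0.11  1.76  0.03  0.9   1.05]
angle 1.7627 r 171.8 x -1.4 F [-2.7  2.8  6. ] w 10.2 t 23.8 rot [-1.666e+00  1.000e-03 -1.200e-01] q [-0.47  0.53  0.11  1.76  0.03  0.9   1.05]
[ 0.0002 -0.     -0.0008  0.0012  0.0002  0.0002  0.0001]
```

View pics/s23.png

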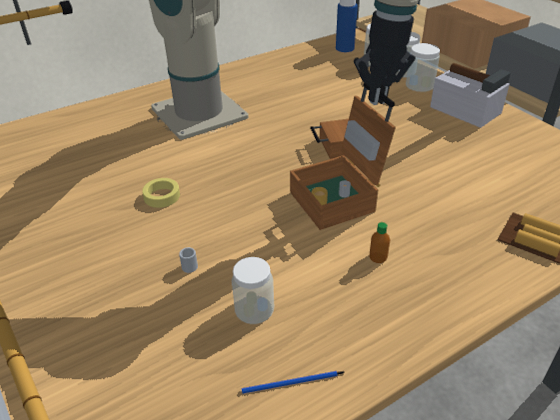

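View pics/t23.png

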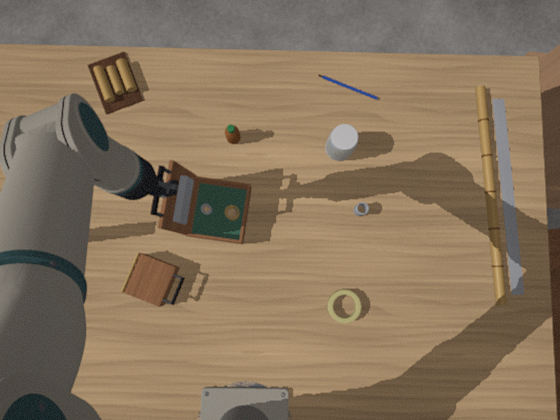

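View pics/w23.png

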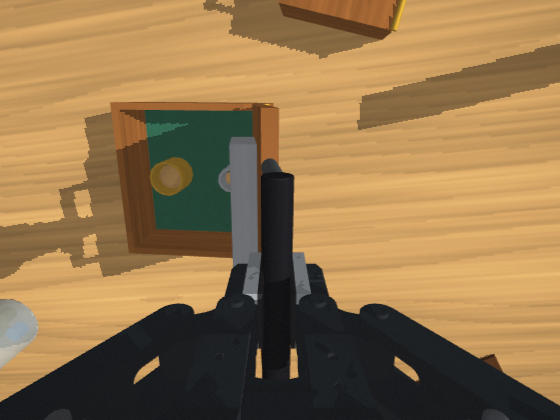

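The lid is at 1.763 and still. Both ferrules are on their posts at top-view (206,209) and (232,213). The jar, tape and oil bottle haven't moved, so I'll hand in.

```bash
python3 -c "
from cell import finish_job
print(finish_job())"
```

```text
the job is handed in; nothing more can be done
None
```

I put the brass ferrule on the thick post and the smaller steel one on the thin post, both lowered to the case floor and released. I then gripped the lid's bar, raised it along its arc to the balance point, and handed in at about 23.8 s of robot time while still gripping it there.

**Lid angle:** arm kinematics put it at 1.763 rad (target 1.764), with the arm practically still. Just before a final trim of about 0.01 rad, kinematics gave 1.773 and the camera fit 1.772 to 1.778. By that fit the final angle could be up to about 0.005 rad higher.

**Ferrules and bystanders:** in the last pictures both ferrules are around their posts, and the jar, tape and oil bottle look unmoved. Seating on the floor was judged from height readings and pictures, not measured directly.

**Forces:** the readings stayed below about 8 N. At the end a steady 7 N or so remained on the gripped bar, mostly along the lid. I did not use it to confirm the balance point.

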